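Slide the green filter clear of the row

ROBOT

A 7-joint arm with a two-finger parallel gripper is mounted at the origin on the work surface. World frame = base frame: x ahead of the robot, y to its left, z up, the work surface at z = 0. Lengths are in m, angles in rad, forces in N, time in s.
With the tool pointing down it reaches from about 0.4 to 0.925 m from the base axis. Payload 4.1 kg.
Tool frame: the origin (TCP) lies on the centre line of the jaws, within the pads' length; the fingertips stand 8 mm ahead of it and the grasp point (between the pads) lies 11 mm behind it (env.tip_reach is the distance from the TCP to the fingertips, in m); z points along the fingers, y is the direction in which the jaws open and shut (so a half turn about z gives the same grasp; the last joint's range is limited). The gripper opens to 85 mm and grips with 20 to 120 N. Pads are 22 mm wide; open, the fingers measure 114 mm over their backs; the gripper's body (76 mm by 85 mm) begins 54 mm behind the grasp point. The pads swing forward as they close: fully open they stand 13 mm farther back than shut.
Start: joints at [1.055, 0.398, 0.045, 1.537, -0.019, 1.207, -0.051], TCP at [0.263, -0.594, 0.239] pointing down, gripper open.
Joint ranges: [-2.82, 2.82], [-0.49, 2.23], [-1.37, 1.46], [0, 2.46], [-1.36, 4.5], [0.23, 2], [-2.94, 2.94]. Speed limits (rad/s): [2.57, 2.57, 3.14, 3.14, 3.14, 3.14, 3.14].

INTERFACE

Orientations are given as a 3x3 rotation matrix whose columns are the frame's x, y, z axes.
In Python, from cell import sensors, imaging, env gives the robot as it stands. The module is installed in compiled form; this text tells all that it offers.
- The arm moves only by the tool drive_tool, never from a script. Its argument "deltas" is text: rows parted by semicolons, each of 7 numbers parted by spaces: the shift along the tool's x, y, z as a fraction of full scale, then the turn, a rotation vector about the tool's x, y, z as a fraction of full scale, then the opening, from -1 (shut) to 1 (fully open), so that 0 is half open. A call has 1 to 12 rows; each row shifts and turns the pose as measured when the row begins, along the tool's axes as they then stand; what a row does not reach is not made up. Full scale, the value 1, is 0.05 m for a shift and 6 degrees for a turn. A row lasts 1/8 s, in which the tool goes at most 62.5 mm and 10.7 degrees, less where a joint would pass 70% of its speed; a pose out of reach is approached as far as the arm can. A call with a number of a shift or a turn outside -1 to 1 is refused whole. A call with a gripper value outside its range is refused whole. The fingers move at their own pace and stop on an object; "force" is the grip in N (left out, the last holds). Time passes only in rows, so rows that do not move let the fingers close. It gives the time, the measured TCP pose, the force and the opening at its end, in the units of the state.
- sensors.read_state(): the state, without advancing time (a new reading comes with each control period).
- imaging.get_image(name): name is "scene" or "top" or "wrist"; returns a dict with "frame" (384x512x3 uint8, blue, green, red), "fovy" (degrees; the focal length in pixels is half the picture's height over the tangent of half this angle, whatever the lens; pixels are square), "cx", "cy" (the principal point, pixels), "k1" (the pictures are not rectified: a ray, as slopes to the right and down, at radius r is drawn at 1 + k1 r^2 times it, then the intrinsics apply), "world_to_cam" (4x4, takes a point from world to camera coordinates); the wrist camera has in their place "T_tool_cam" (4x4, takes a point from camera to tool coordinates, whose origin is the TCP and whose axes are the flange's). Camera axes: x right, y up, looking along -z (the intrinsics and any distortion apply to the point x, -y, -z); pixel columns grow to the right and rows downward; lengths in m; the calibration is good to about 2 mm. A picture is of the moment at which its call begins: read the wrist's pose just before it. There is no depth.
- env.close_job(): hands the job in, once; it reports no verdict.
The state is a dict: "time": time; "q": joint angles; "joint_velocities": joint speeds; "joint_torque": joint torques, N m; "eef_pos": TCP position; "tcp_rot": TCP orientation; "ft_force": force on the tool from outside, world axes, zero at the start; "moment": the same for the moment, N m; "gripper_width": finger opening in m.
Only numpy, scipy, OpenCV 4.12 (cv2) and the standard library are available. Lean on these libraries where they do the work, as an engineer would, in place of code of your own. Each camera call takes 0.05 s, during which the arm holds its last target.

TASK

Three filter cells stand touching in a row on the sorting mat of the record-scanning bench. Push the green one straight out of the row until it rests wholly on the mat's white strip, ready for its dust check. Slide it, do not lift it, and leave the amber and blue cells where they stand.

Things in the scene. Friction and masses are not known exactly. Their poses are not given: they have to be found in the camera images.
- green_cell: one of three identical touching cells standing in a row: a flat black disc 56 mm in diameter and 20 mm high, about 0.09 kg, with green glass in its top; origin at the centre of its underside, z up. It slides on the mat and stops when the push stops. This is the one to push out.
- amber_cell: one of three identical touching cells standing in a row: a flat black disc 56 mm in diameter and 20 mm high, about 0.09 kg, with amber (orange) glass in its top; origin at the centre of its underside, z up. It slides on the mat and stops when the push stops. Leave it where it stands.
- blue_cell: one of three identical touching cells standing in a row: a flat black disc 56 mm in diameter and 20 mm high, about 0.09 kg, with blue glass in its top; origin at the centre of its underside, z up. It slides on the mat and stops when the push stops. Leave it where it stands.
- mat: fixed dark blue-grey sorting mat, 250 mm (its x) by 240 mm (its y), 3 mm thick, flat; origin at the centre of its underside, z up. The row of cells runs along its y: their centres lie at mat x = +60 mm and y = about -56, 0 and +56 mm, in any order. The flat white strip, level with the mat, is 100 mm wide, centred on mat x = -60 mm and runs along the mat's whole y. So the way out of the row is along the mat's -x; the side behind the row (+x) is free.
Not all that is in view belongs to the job. Leave any pink or red look-alike of the green_cell alone.

How it is judged:
At the end, for the whole second after the job is handed in: The green cell stands flat and still on the mat's white strip, its centre within 25 mm of the strip's centre line and within 95 mm of the mat's middle along the strip; the amber and blue cells are within 12 mm of where they started (x of green_cell in the frame of mat between -0.085 and -0.035 m and y of green_cell in the frame of mat between -0.095 and 0.095 m and z of green_cell in the frame of mat below 0.01 m and angle between green_cell's own z axis and vertical below 0.17 rad and linear speed of green_cell below 0.01 m/s and distance of each of amber_cell, blue_cell from where it was at the start of the episode below 0.012 m); the robot touches nothing.
It fails at once if the amber or blue cell is moved by more than 12 mm (distance of any of amber_cell, blue_cell from where it was at the start of the episode above 0.012 m).
It fails at once if the green cell is lifted more than 12 mm off the mat (z of green_cell in the frame of mat above 0.015 m).
It also fails if it takes over 34 s, if anything falls off the work surface, if the arm or the gripper's body presses on something with over 40 N, if the wrist force passes 120 N, or if a joint passes its speed limit or range.

## Working session

There is one attempt and no reset: what is moved stays moved. The work goes in short steps, Python scripts to look and compute and a tool call to move; the robot and the scene stay as the last step left them, time stands still between calls to the robot, and variables do not carry over. Pictures are saved under pics/ and viewed, and the job is handed in when it is done.

Besides the shell and the picture viewer there is one more tool, called as name(argument=value, ...) on one line, values as JSON. drive_tool: Moves the arm, as the interface text tells. Its arguments: {"type":"object","properties":{"deltas":{"type":"string"},"force":{"type":"number"}},"required":["deltas"]}

```bash
mkdir -p pics
cat > h.py <<'E'
import numpy as np, cv2
from cell import sensors, imaging, env
def ray(im,u,v):
    f=192/np.tan(np.radians(im["fovy"])/2)
    K=np.array([[f,0,im["cx"]],[0,f,im["cy"]],[0,0,1]])
    p=cv2.undistortPoints(np.array([[[u,v]]],float),K,np.array([im["k1"],0,0,0,0.]))[0,0]
    # forward model: distorted = s*(1+k1 r^2) same as OpenCV
    return np.array([p[0],-p[1],-1.])
def hit(im,u,v,z,T=None):
    M=np.linalg.inv(im["world_to_cam"]) if T is None else T
    d=M[:3,:3]@ray(im,u,v);o=M[:3,3]
    return o+d*(z-o[2])/d[2]
E
python3 - <<'E'
from h import *
import pickle
s=sensors.read_state();print(s["time"],s["eef_pos"],s["tcp_rot"],s["ft_force"],s["gripper_width"],env.tip_reach)
d={}
for n in ["scene","top"]:
    im=imaging.get_image(n);d[n]=im;cv2.imwrite(f"pics/{n}0.png",im["frame"]);print(n,im["fovy"],im["k1"])
pickle.dump(d,open("d0.pkl","wb"))
E
```

```text
0.0 [ 0.26292513 -0.59377392  0.23827543] [[ 9.14340226e-01  4.04945872e-01 -8.89767584e-04]
 [ 4.04946833e-01 -9.14338615e-01  1.72024119e-03]
 [-1.16944290e-04 -1.93319429e-03 -9.99998125e-01]] [1.02825536 0.52938829 0.33959691] 0.08555676539596409 0.008
scene 54.588004772791614 -0.05786751024260404
top 55.310344217749055 -0.07126292784533529
```

View pics/top0.png

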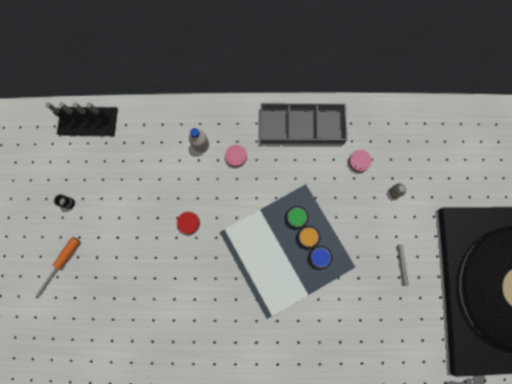

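View pics/scene0.png

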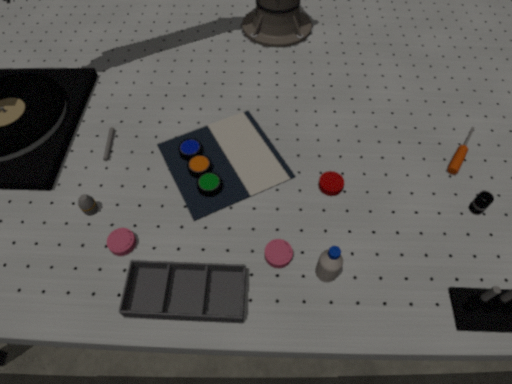

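The green cell is at top (297,217), with amber at (308,237) and blue at (320,258). The look-alikes are the red disc at (188,223) and the pinks at (236,156) and (360,161). I choose the green-glass cell at the end of the row and will check it in a close crop.

Run:
```python
from h import *
import pickle
d=pickle.load(open("d0.pkl","rb"))
f=d["top"]["frame"][175:325,210:365]
cv2.imwrite("pics/topc.png",cv2.resize(f,None,fx=5,fy=5,interpolation=cv2.INTER_CUBIC)[:, :775])
f=d["scene"]["frame"][100:225,150:300]
cv2.imwrite("pics/scenec.png",cv2.resize(f,None,fx=5,fy=5,interpolation=cv2.INTER_CUBIC)[:600])
for n in d:
  im=d[n];hsv=cv2.cvtColor(im["frame"],cv2.COLOR_BGR2HSV)
  for c,lo,hi in [("g",45,80),("a",8,25),("b",112,130)]:
    m=cv2.inRange(hsv,(lo,150,60),(hi,255,255))
    k,_,st,ce=cv2.connectedComponentsWithStats(m)
    for i in range(1,k):
      if st[i,4]>60: print(n,c,st[i,4],ce[i],hit(im,*ce[i],0.023).round(4))
```

```text
scene g 236 [208.5        181.17372881] [ 0.6299 -0.1504  0.023 ]
scene a 283 [457.2155477  159.40989399] [0.5519 0.4147 0.023 ]
scene a 261 [198.63601533 163.06896552] [ 0.5805 -0.1778  0.023 ]
scene b 213 [189.56338028 146.23943662] [ 0.5314 -0.2048  0.023 ]
top g 159 [296.89308176 216.55345912] [ 0.628  -0.1516  0.023 ]
top a 223 [308.50672646 236.71300448] [ 0.5788 -0.1787  0.023 ]
top a 291 [ 66.05841924 252.80068729] [0.5387 0.4172 0.023 ]
top b 219 [320.37899543 257.08675799] [ 0.5298 -0.2061  0.023 ]
```

View pics/topc.png

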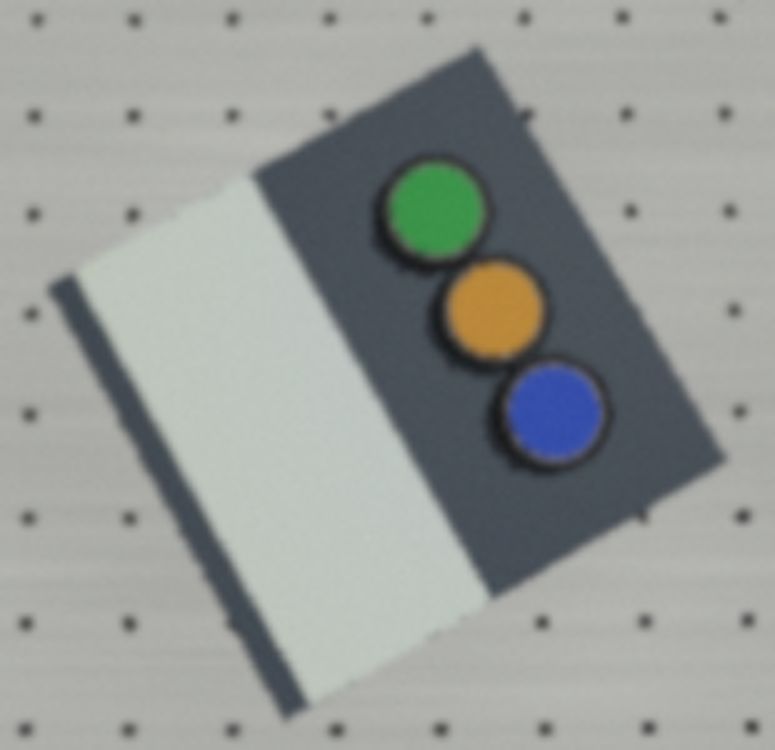

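View pics/scenec.png

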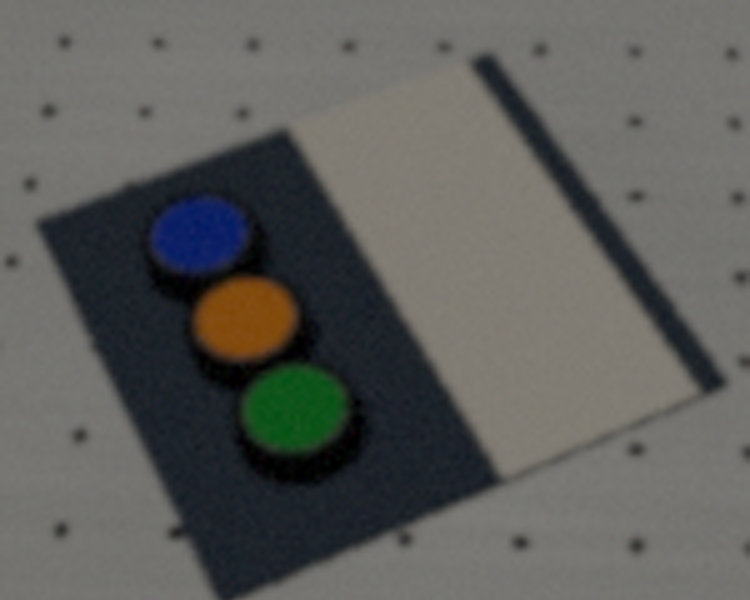

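Run:
```python
from h import *
import pickle
d=pickle.load(open("d0.pkl","rb"))
C={"top":(5,210,175,[(480,45),(725,458),(285,718),(50,285)]),"scene":(5,150,100,[(225,600),(37,220),(487,55),(725,382)])}
G={"top":[(296.9,216.55),(308.5,236.7),(320.4,257.1)],"scene":[(208.5,181.17),(198.64,163.07),(189.56,146.24)]}
for n,(k,a,b,cs) in C.items():
    P=np.array([hit(d[n],a+(x+.5)/k-.5,b+(y+.5)/k-.5,.003)[:2] for x,y in cs])
    c=P.mean(0)
    ex=(P[0]+P[1]-P[2]-P[3])/2; ey=(P[0]+P[3]-P[1]-P[2])/2
    print(n,"centre",c.round(4),"sizes",np.linalg.norm(ex),np.linalg.norm(ey))
    ex/=np.linalg.norm(ex);ey/=np.linalg.norm(ey)
    print("x ang",np.degrees(np.arctan2(*ex[::-1])),"y ang",np.degrees(np.arctan2(*ey[::-1])))
    for u,v in G[n]:
        g=hit(d[n],u,v,.023)[:2];print("  cell mat",((g-c)@ex).round(4),((g-c)@ey).round(4),g.round(4))
```

```text
top centre [ 0.5504 -0.1268] sizes 0.2481992555604412 0.23758970023571305
x ang -60.699321518774816 y ang 29.093808780352752
  cell mat 0.0597 0.0558 [ 0.628  -0.1516]
  cell mat 0.0592 -0.0004 [ 0.5788 -0.1787]
  cell mat 0.0591 -0.0566 [ 0.5298 -0.2061]
scene centre [ 0.5524 -0.1253] sizes 0.2442499207394601 0.23744816797040394
x ang -60.97306052456007 y ang 29.509099169250064
  cell mat 0.0596 0.0551 [ 0.6299 -0.1504]
  cell mat 0.0596 -0.0013 [ 0.5806 -0.1778]
  cell mat 0.0594 -0.0574 [ 0.5314 -0.2048]
```

drive_tool(deltas="0.85 -0.33 0 0 0 0 -0.65;0.85 -0.33 0 0 0 0 -0.65;0.85 -0.33 0 0 0 0 -0.65;0.85 -0.33 0 0 0 0 -0.65;0.85 -0.33 0 0 0 0 -0.65;0.85 -0.33 0 0 0 0 -0.65;0.85 -0.33 0 0 0 0 -0.65;0.85 -0.33 0 0 0 0 -0.65;0.85 -0.33 0 0 0 0 -0.65;0.85 -0.33 0 0 0 0 -0.65", force=30)

```text
time: 1.35
eef_pos: [0.5888, -0.2653, 0.232]
tcp_rot: [[0.919, 0.394, -0.01], [0.395, -0.919, 0.005], [-0.007, -0.008, -1.0]]
ft_force: [0.1, -0.3, -0.5]
gripper_width: 0.0151
```

drive_tool(deltas="0 0 0 0 0 -1 -0.65;0 0 0 0 0 -1 -0.65;0 0 0 0 0 -1 -0.65;0 0 0 0 0 -1 -0.65;0 0 0 0 0 -1 -0.65;0 0 0 0 0 -1 -0.65;0 0 0 0 0 -1 -0.65;0 0 0 0 0 -1 -0.65;0 0 0 0 0 -1 -0.65;0 0 0 0 0 -1 -0.65;0 0 0 0 0 -1 -0.65;0 0 0 0 0 -1 -0.65")

```text
time: 2.85
eef_pos: [0.5883, -0.257, 0.2234]
tcp_rot: [[-0.144, 0.989, -0.023], [0.989, 0.144, 0.013], [0.016, -0.021, -1.0]]
ft_force: [0.4, -0.6, -1.0]
gripper_width: 0.0148
```

drive_tool(deltas="0 0 0 -0.2 -0.15 0 -0.65;0 0 0 0 0 -0.9 -0.65;0 0 0 0 0 -0.9 -0.65;0 0 0 0 0 -0.9 -0.65;0 0 0 0 0 -0.75 -0.65;0 0 0 0 0 0 -0.65")

```text
time: 3.6
eef_pos: [0.5859, -0.2562, 0.2214]
tcp_rot: [[-0.485, 0.875, 0.0], [0.875, 0.485, -0.001], [-0.001, -0.0, -1.0]]
ft_force: [0.3, 0.0, 0.4]
gripper_width: 0.0148
```

drive_tool(deltas="0.1 0.9 0 0 0 0 -0.65;0.1 0.9 0 0 0 0 -0.65;0 0 0.8 0 0 0 -0.65;0 0 0.8 0 0 0 -0.65;0 0 0.8 0 0 0 -0.65;0 0 0 0 0 0 -0.65")

```text
time: 4.35
eef_pos: [0.6619, -0.2034, 0.0985]
tcp_rot: [[-0.47, 0.882, 0.003], [0.882, 0.47, -0.004], [-0.005, 0.001, -1.0]]
ft_force: [-0.4, -0.0, 0.4]
gripper_width: 0.0153
```

```bash
cat > st.py <<'E'
from h import *
import sys
n=sys.argv[1]
s=sensors.read_state();R=s["tcp_rot"];p=s["eef_pos"]
c=np.array([.5514,-.126]);a=np.radians(29.2);ex=np.array([np.sin(a),-np.cos(a)]);ey=np.array([np.cos(a),np.sin(a)])
print("t",s["time"],"tcp",p.round(4),"mat",((p[:2]-c)@ex).round(4),((p[:2]-c)@ey).round(4),"F",s["ft_force"].round(1),"w",s["gripper_width"],"z",R[:,2].round(4),"yang",np.degrees(np.arctan2(R[1,1],R[0,1])))
for cam in sys.argv[2:]:
  im=imaging.get_image(cam);cv2.imwrite(f"pics/{cam}{n}.png",im["frame"])
  T=None
  if cam=="wrist":
    W=np.eye(4);W[:3,:3]=R;W[:3,3]=p;T=W@im["T_tool_cam"]
  hsv=cv2.cvtColor(im["frame"],cv2.COLOR_BGR2HSV)
  for col,lo,hi in [("g",45,80),("a",8,25),("b",112,130)]:
    k,_,stt,ce=cv2.connectedComponentsWithStats(cv2.inRange(hsv,(lo,150,60),(hi,255,255)))
    for i in range(1,k):
      if stt[i,4]>60:
        g=hit(im,*ce[i],.023,T)[:2];print(cam,col,stt[i,4],ce[i].round(1),g.round(4),"mat",((g-c)@ex).round(4),((g-c)@ey).round(4))
E
python3 st.py 1 top wrist scene
```

```text
t 4.35 tcp [ 0.6619 -0.2034  0.0985] mat 0.1215 0.0587 F [-0.4 -0.   0.4] w 0.015283288853835954 z [ 0.003  -0.0037 -1.    ] yang 28.065463030352664
top g 184 [297.  216.6] [ 0.6279 -0.1517] mat 0.0598 0.0543
top a 239 [308.5 236.6] [ 0.5791 -0.1788] mat 0.0596 -0.0016
top a 290 [ 66.1 252.8] [0.5388 0.4172] mat -0.4803 0.254
top b 218 [320.4 257.1] [ 0.5297 -0.206 ] mat 0.0593 -0.0579
wrist g 2587 [246.4 122.8] [ 0.6261 -0.1501] mat 0.0575 0.0535
wrist a 2646 [171.5 124.4] [ 0.5775 -0.1773] mat 0.0575 -0.0022
wrist b 2541 [ 97.2 126.3] [ 0.5288 -0.2046] mat 0.0576 -0.0581
scene a 284 [457.2 159.5] [0.5521 0.4146] mat -0.4716 0.2644
scene a 240 [198.5 162.7] [ 0.5795 -0.1782] mat 0.0593 -0.001
scene b 216 [189.5 146.1] [ 0.5311 -0.2049] mat 0.059 -0.0563
```

View pics/wrist1.png

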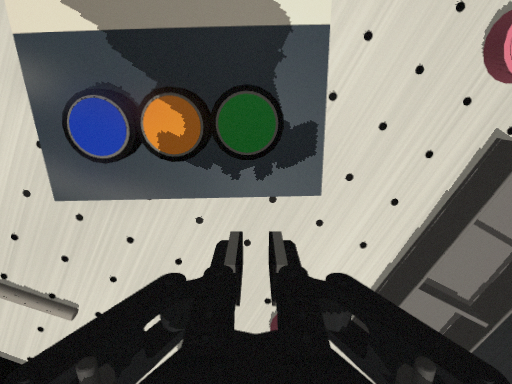

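View pics/scene1.png

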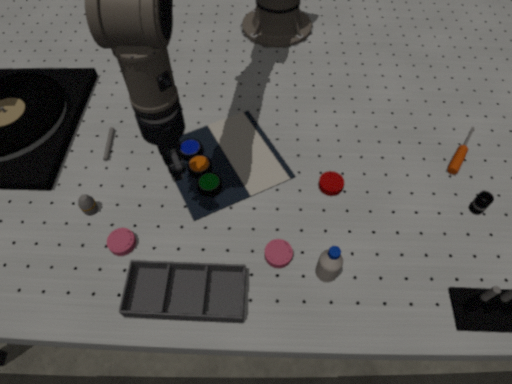

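drive_tool(deltas="0 -0.06 0.6 0 0 -0.19 -0.65;0 0 0.6 0 0 0 -0.65;0 0 0.2 0 0 0 -0.65;0 0 0 0 0 0 -0.65")

```text
time: 5.0
eef_pos: [0.6723, -0.2083, 0.0441]
tcp_rot: [[-0.485, 0.874, 0.032], [0.874, 0.486, -0.012], [-0.025, 0.022, -0.999]]
ft_force: [0.5, -0.5, 0.5]
gripper_width: 0.0148
```

```bash
python3 st.py 2 wrist
```

```text
t 5.0 tcp [ 0.6723 -0.2083  0.0441] mat 0.1308 0.0654 F [ 0.5 -0.5  0.5] w 0.014795957143592747 z [ 0.0317 -0.0116 -0.9994] yang 29.079695921311263
wrist g 5144 [235.3 113.5] [ 0.6283 -0.1504] mat 0.0588 0.0552
wrist a 5277 [129.9 114.1] [ 0.5791 -0.1778] mat 0.0588 -0.0011
wrist b 4486 [ 29.9 116.5] [ 0.5325 -0.2047] mat 0.0595 -0.0549
```

View pics/wrist2.png

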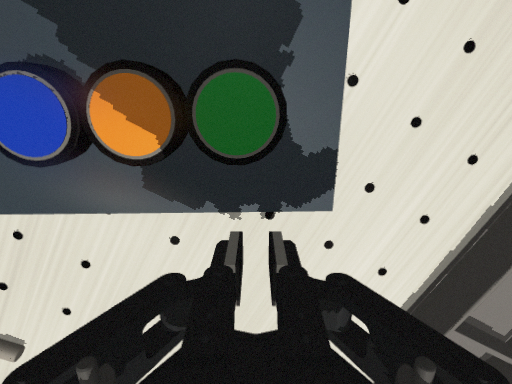

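```bash
python3 -c "
from h import *
s=sensors.read_state();print(s['q'].round(3),s['joint_velocities'].round(3),s['joint_torque'].round(1))"
```

```text
[ 0.518  0.684 -0.41   1.579  0.331  0.912  0.502] [-0.    -0.007 -0.004 -0.004  0.001 -0.002  0.001] [  0.  -55.   -5.4 -20.5   0.   -0.1  -0. ]
```

drive_tool(deltas="0 -0.18 0 0.2 0.24 0 -0.65;0 0 0 0 0 0 -0.65;0 0 0.2 0 0 0 -0.65;0 0 0 0 0 0 -0.65")

```text
time: 5.55
eef_pos: [0.6682, -0.2127, 0.0391]
tcp_rot: [[-0.486, 0.874, 0.01], [0.874, 0.486, -0.002], [-0.006, 0.008, -1.0]]
ft_force: [-0.7, -0.3, -0.5]
gripper_width: 0.0149
```

```bash
python3 st.py 3
```

```text
t 5.55 tcp [ 0.6682 -0.2127  0.0391] mat 0.1327 0.0597 F [-0.7 -0.3 -0.5] w 0.014941099599761767 z [ 0.01   -0.0017 -0.9999] yang 29.065505989468544
```

drive_tool(deltas="0 -0.1 0.2 0.1 0.08 0 -0.65;0 0 0.2 0 0 0 -0.65;0 0 0.15 0 0 0 -0.65;0 0 0 0 0 0 -0.65")

```text
time: 6.05
eef_pos: [0.6642, -0.2155, 0.0098]
tcp_rot: [[-0.486, 0.874, -0.003], [0.874, 0.486, -0.0], [0.001, -0.003, -1.0]]
ft_force: [1.3, -0.8, 3.0]
gripper_width: 0.015
```

```bash
python3 st.py 4
```

```text
t 6.05 tcp [ 0.6642 -0.2155  0.0098] mat 0.1332 0.0548 F [ 1.3 -0.8  3. ] w 0.014976682675339121 z [-0.0029 -0.     -1.    ] yang 29.081300665641336
```

drive_tool(deltas="0 0.02 -0.18 0 0 0 -0.65;0 0 0 0 0 0 -0.65")

```text
time: 6.3
eef_pos: [0.6651, -0.2145, 0.019]
tcp_rot: [[-0.486, 0.874, -0.003], [0.874, 0.486, 0.001], [0.002, -0.003, -1.0]]
ft_force: [0.8, 0.4, 0.1]
gripper_width: 0.0153
```

```bash
python3 st.py 5 wrist
```

```text
t 6.3 tcp [ 0.6651 -0.2145  0.019 ] mat 0.1328 0.056 F [0.8 0.4 0.1] w 0.015260627398122898 z [-3.3e-03  6.0e-04 -1.0e+00] yang 29.087673427317693
wrist g 7160 [253.5 111.5] [ 0.6283 -0.1503] mat 0.0587 0.0553
wrist a 7142 [130.6 112. ] [ 0.5791 -0.1777] mat 0.0587 -0.001
wrist b 4411 [ 24.6 116.7] [ 0.5362 -0.2036] mat 0.0604 -0.0511
```

View pics/wrist5.png

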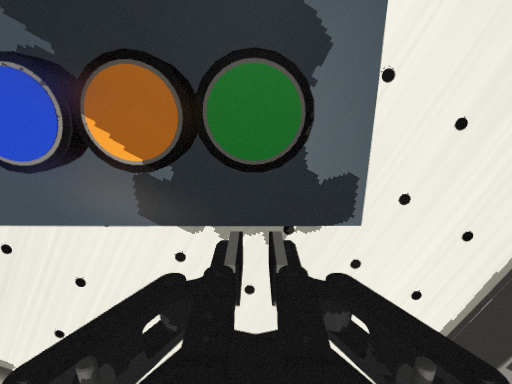

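The jaw centre (col 256) lines up with green (col 254), and amber is well clear to the left. I'll start the push in small rows.

drive_tool(deltas="0.3 0 0 0 0 0 -0.65;0.3 0 0 0 0 0 -0.65;0 0 0 0 0 0 -0.65")

```text
time: 6.72
eef_pos: [0.6478, -0.1847, 0.018]
tcp_rot: [[-0.487, 0.873, -0.006], [0.873, 0.488, 0.002], [0.005, -0.005, -1.0]]
ft_force: [-0.4, 0.4, -0.3]
gripper_width: 0.0148
```

```bash
python3 st.py 6
```

```text
t 6.725 tcp [ 0.6478 -0.1847  0.018 ] mat 0.0983 0.0555 F [-0.4  0.4 -0.3] w 0.01478227467331692 z [-0.0065  0.0023 -1.    ] yang 29.176730945766376
```

drive_tool(deltas="0.2 0.02 0 0 0 0 -0.65;0.2 0.02 0 0 0 0 -0.65;0.2 0.02 0 0 0 0 -0.65;0 0 0 0 0 0 -0.65")

```text
time: 7.22
eef_pos: [0.635, -0.155, 0.0182]
tcp_rot: [[-0.488, 0.873, -0.006], [0.873, 0.488, 0.002], [0.005, -0.004, -1.0]]
ft_force: [0.2, -0.5, 1.2]
gripper_width: 0.0146
```

```bash
python3 st.py 7 top wrist
```

```text
t 7.225 tcp [ 0.635  -0.155   0.0182] mat 0.0661 0.0588 F [ 0.2 -0.5  1.2] w 0.014640587128373456 z [-0.0062  0.0019 -1.    ] yang 29.208862598024183
top g 180 [285.  221.7] [ 0.6155 -0.1223] mat 0.028 0.0577
top a 289 [ 66.1 252.7] [0.5389 0.4171] mat -0.4802 0.2541
wrist g 5763 [255.2 184.4] [ 0.6155 -0.1204] mat 0.0264 0.0587
wrist a 4679 [142.4 242.3] [ 0.5791 -0.1772] mat 0.0582 -0.0008
wrist b 4422 [ 38.3 241.9] [ 0.5301 -0.2047] mat 0.0583 -0.057
```

View pics/wrist7.png

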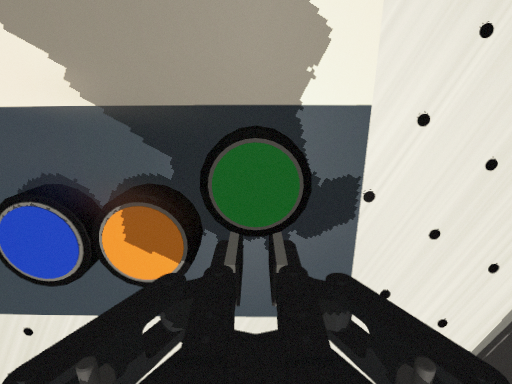

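The cradle pushes well, and amber and blue haven't moved. I'll continue.

drive_tool(deltas="0.2 0 0 0 0 0 -0.65;0.2 0 0 0 0 0 -0.65;0.2 0 0 0 0 0 -0.65;0.2 0 0 0 0 0 -0.65;0 0 0 0 0 0 -0.65")

```text
time: 7.95
eef_pos: [0.6145, -0.1193, 0.0184]
tcp_rot: [[-0.486, 0.874, -0.006], [0.874, 0.486, 0.001], [0.004, -0.005, -1.0]]
ft_force: [-0.5, -0.3, 0.1]
gripper_width: 0.0148
```

```bash
python3 st.py 8 wrist
```

```text
t 7.95 tcp [ 0.6145 -0.1193  0.0184] mat 0.0249 0.0583 F [-0.5 -0.3  0.1] w 0.014813551437659384 z [-0.0057  0.001  -1.    ] yang 29.099399312667042
wrist g 5716 [254.8 186.3] [ 0.5954 -0.0856] mat -0.0138 0.0581
wrist a 449 [132.9 288.2] [ 0.5645 -0.1711] mat 0.0458 -0.0105
wrist a 142 [151.2 323.2] [ 0.5829 -0.1887] mat 0.0701 -0.0031
wrist b 3313 [ 55.6 306.1] [ 0.5295 -0.2053] mat 0.0586 -0.0578
```

View pics/wrist8.png

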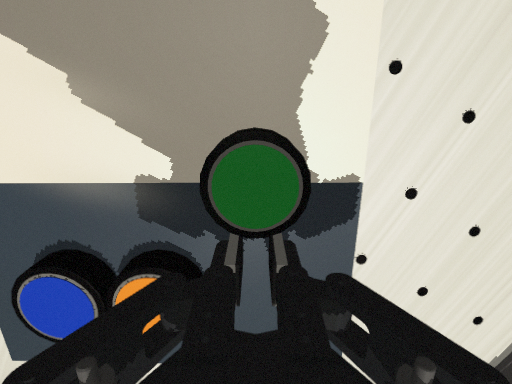

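drive_tool(deltas="0.2 0 0 0 0 0 -0.65;0.2 0 0 0 0 0 -0.65;0.2 0 0 0 0 0 -0.65;0.2 0 0 0 0 0 -0.65;0.1 0 0 0 0 0 -0.65;0 0 0 0 0 0 -0.65")

```text
time: 8.75
eef_pos: [0.5915, -0.0781, 0.0186]
tcp_rot: [[-0.486, 0.874, -0.005], [0.874, 0.486, 0.0], [0.003, -0.004, -1.0]]
ft_force: [0.6, 0.5, 0.5]
gripper_width: 0.0148
```

```bash
python3 st.py 9 wrist
```

```text
t 8.75 tcp [ 0.5915 -0.0781  0.0186] mat -0.0223 0.0584 F [0.6 0.5 0.5] w 0.014846223589248428 z [-5.e-03  4.e-04 -1.e+00] yang 29.0517626724441
wrist g 5685 [255.1 187.1] [ 0.5728 -0.0447] mat -0.0605 0.0583
wrist a 208 [159.4 362.8] [ 0.5761 -0.1741] mat 0.054 -0.0019
```

View pics/wrist9.png

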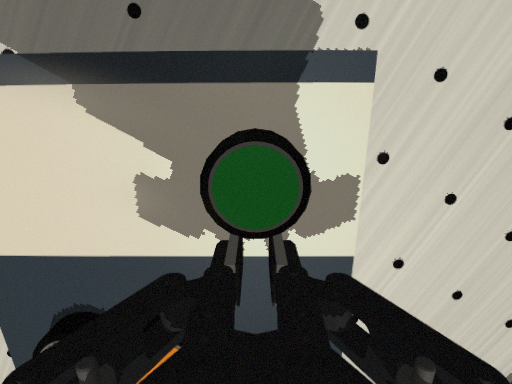

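Green is wholly on the strip. I'll back off a little, then rise straight up and away.

drive_tool(deltas="-0.25 0 0 0 0 0 -0.65;0 0 0 0 0 0 -0.65;0 0 -0.4 0 0 0 -0.65;0 0 -0.6 0 0 0 -0.65;0 0 -0.8 0 0 0 -0.65;0 0 -0.8 0 0 0 -0.65;0 0 -0.8 0 0 0 -0.65;-0.8 0 0 0 0 0 -0.65;-0.8 0 0 0 0 0 -0.65;-0.8 0 0 0 0 0 -0.65;0 0 0 0 0 0 -0.65")

```text
time: 10.18
eef_pos: [0.6615, -0.1983, 0.2084]
tcp_rot: [[-0.486, 0.874, 0.009], [0.874, 0.486, -0.002], [-0.006, 0.007, -1.0]]
ft_force: [0.2, -0.2, -0.7]
gripper_width: 0.015
```

```bash
python3 st.py 10 top scene wrist
```

```text
t 10.175 tcp [ 0.6615 -0.1983  0.2084] mat 0.1168 0.0608 F [ 0.2 -0.2 -0.7] w 0.014952105417419367 z [ 0.0089 -0.0024 -1.    ] yang 29.062993381235902
top g 179 [253.7 239.6] [ 0.5724 -0.046 ] mat -0.0596 0.0574
top a 228 [308.2 236.6] [ 0.579  -0.1781] mat 0.0589 -0.0013
top a 290 [ 66.1 252.8] [0.5388 0.4172] mat -0.4803 0.254
top b 218 [320.4 257.1] [ 0.5299 -0.206 ] mat 0.0593 -0.0578
scene g 69 [262.7 162.9] [ 0.5761 -0.033 ] mat -0.0691 0.0669
scene a 279 [457.2 159.4] [0.5518 0.4147] mat -0.4718 0.2642
scene a 242 [198.1 163.1] [ 0.5807 -0.1789] mat 0.0605 -0.0002
scene b 213 [189.6 146.1] [ 0.5311 -0.2049] mat 0.0589 -0.0562
wrist g 1014 [249.8  12.3] [ 0.5773 -0.0558] mat -0.0486 0.0568
wrist a 1154 [197.8 126.1] [ 0.58   -0.1833] mat 0.064 -0.003
wrist b 1114 [148.3 126.3] [ 0.531  -0.2106] mat 0.0639 -0.0591
```

View pics/wrist10.png

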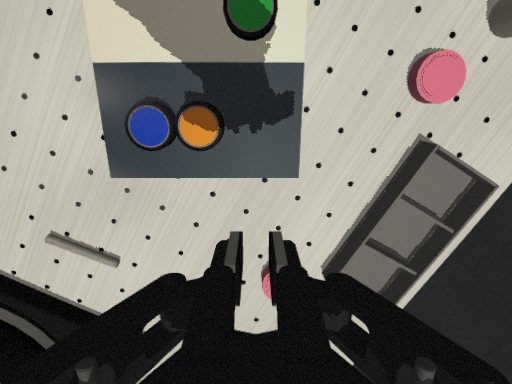

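View pics/scene10.png

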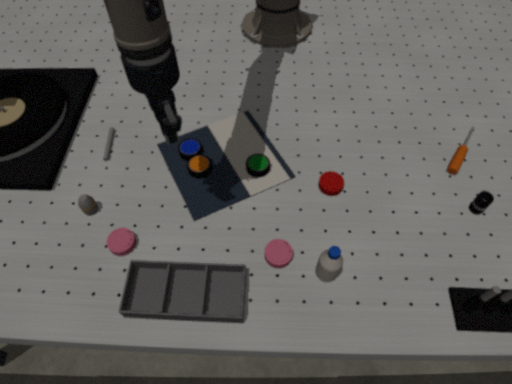

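```bash
python3 -c "
from h import *
print(env.close_job())"
```

```text
the job is handed in; nothing more can be done
None
```

I pushed the green cell straight out of the row along the mat's -x with the nearly closed fingers cradling it from behind. I then backed off, rose clear and handed the job in at about 10 s of the 34 s limit; it gives no verdict.

**Green cell:** The top camera puts it at mat (-60, +57) mm, which is on the strip's centre line. The wrist view at the end of the push gave (-60.5, +58) mm, so the two agree within about 1 mm.

**Amber and blue cells:** The top camera shows both within about 1 mm of where they started. The scene camera shows blue within about 0.5 mm and amber within about 1.5 mm.

**Robot:** The gripper stood about 0.2 m up, touching nothing, with the wrist force near zero. While I was setting the height beside the mat, the TCP dipped to 10 mm and the wrist force rose to 3 N. I raised it to 19 mm before pushing.

**Checks that disagreed:**
- **Scene camera, green:** it gave (-69, +67) mm in the last pictures because shadow left only part of the glass in the colour mask.
- **Wrist camera, last picture:** green was cut by the picture's edge, and amber and blue read about 5 mm off. The arm had only just stopped, so I did not rely on those figures.

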